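Clamp a vial block on the orbital shaker

TASK

Load the shaker: set the aluminium block of blue-capped vials flat on the platform between the two guide rails, slide it fully home against the back stop and let it go, then push the red handle of the hold-down clamp over its dead centre, all the way to its stop, so that it stays locked with the spindle bearing on the block, and take your hand away. The vials are glass and the clamp is small: push no harder than you need, never above 20 N, neither on the block nor on the handle, and leave the white-capped block and everything else on the bench where it is.

Things in the scene. Friction and masses are not known exactly. Their poses are not given: they have to be found in the camera images.
- blue_block: Block to load: aluminium, 100 (x) x 56 (y) x 34 (z) mm, 0.35 to 0.6 kg, two rows (y = -19, 19 mm) of four blue-capped glass vials, 12 mm across, rising 10 mm above its top. The flat strip between the rows, 25 mm wide, takes the spindle. Its ends are alike: either may go first. Grasp it across its 56 mm width, fingertips 10 mm or more above its underside to clear the rails. Origin: centre of its underside, z up.
- white_block: A block of the same make with white caps. Not wanted: it stays where it is. Origin as for blue_block.
- shaker: Orbital shaker: white housing, aluminium platform 320 (x) x 220 (y) mm whose surface is at z = 85 mm; fixed to the bench. x points from the guide rails (-x half) to the toggle clamp (+x half). A block that is home has its centre at x = -85, y = 0 mm, long side along x. The clamp stands on a riser at x = -16 to 88 mm, 54 mm wide. Origin: centre of the underside, on the bench, z up.
- rails_mouth (a point): Middle of the open (-x) end of the two steel guide rails, on the platform: x = -125, y = 0, z = 85 mm of the shaker, same axes. The rails run 80 mm along x from here, 60 mm apart (2 mm of play each side of the block), 8 mm high, 12 mm wide each. Block lowered between them from above or slid in from the open end.
- back_stop: Steel stop bar across the inner end of the rails, 50 mm wide, 14 mm high, fixed to the platform. Origin: middle of its underside; the face that the block meets lies 5 mm from it on the -x side (x = -35 mm of the shaker). Axes as the shaker's.
- block_home (a point): Where the centre of the underside of a block that is home lies, on the platform: x = -85, y = 0, z = 85 mm of the shaker. Axes as the shaker's.
- handle: Handle of the toggle clamp: steel bar with a round red grip, 18 mm across, over x = 40 to 118 mm. Origin: its pivot; x runs out along the handle, y is the hinge line (the shaker's y). Open it stands up, leaning 16 degrees towards the shaker's +x; locked it lies along the shaker's +x, 3 degrees above level. It is pushed from its -x or upper side.
- handle_grip (a point): On the middle line of the red grip, 95 mm from the pivot, where it is best pushed; axes as the handle's.
- handle_pivot (a point): Pivot pin of the handle: x = 55, y = 0, z = 151 mm of the shaker; axes as the shaker's.
- handle_turn (a joint): Handle's turn q, rad: 0 open, 1.24 at its hard stop; its x axis is 1.29 - q above level. It swings with under 2 N to about q = 1.0, where spindle meets block; then the push at the grip rises to 6 to 11 N (spindle setting varies) and falls to nothing at dead centre, q = 1.21. Let go before that, it springs back; just past it friction can hold it short of the stop.
- spindle: Black sprung rubber foot, 14 mm across, on the clamp's bar 75 mm from the bar's pivot; the foot's face is at z = -33 mm of its frame. Locked it points straight down at x = -75 mm of the shaker. While the clamp is open the bar stands upright within 15 mm of the shaker's x = 0, up to 240 mm high, and the spindle points to -x as far as x = -42 mm, 205 to 235 mm high.
- tube_rack: Red tube rack, 110 x 200 x 102 mm, to be left alone. Origin: centre of its underside, z up.
- reagent_bottle: Glass bottle with a blue cap, 70 mm across, 150 mm high, to be left alone. Origin: centre of its underside, z up.
- beaker: Empty glass beaker, 68 mm across, 85 mm high, to be left alone. Origin: centre of its underside, z up.
- vial_a: Glass vial with a white cap, 23 mm across, 49 mm high, to be left alone. Origin: centre of its underside, z up.
- vial_b: Second such vial, to be left alone. Origin: centre of its underside, z up.
- tip_box: Blue box of pipette tips with a pale lid, 117 x 82 x 73 mm, to be left alone. Origin: centre of its underside, z up.
Things that resemble listed ones, but are neither listed nor needed, are in the scene too. What is shaped like the blue_block but purple is not meant.

How it is judged:
On the way, in this order (a step that is already met when the one before it is completed fails the run):
1. the blue-capped block lies on the platform between the rails, home against the back stop, let go, the clamp still open (x of blue_block in the frame of shaker between -0.0867 and -0.083 m and y of blue_block in the frame of shaker between -0.004 and 0.004 m and z of blue_block in the frame of shaker between 0.083 and 0.087 m and angle between the x axis of blue_block and the x axis of shaker, either way round below 0.06 rad and value of joint handle_turn below 0.7 rad and contact force between the fingers and blue_block below 0.3 N), for 0.2 s.
2. the handle is past its dead centre, at its stop, the spindle bearing on the block (value of joint handle_turn above 1.225 rad and contact force between spindle and blue_block above 15 N), for 0.2 s.
At the end, for the whole second after the job is handed in: The blue-capped block lies flat between the rails, within 1.7 mm of home along the rails, 4 mm across and 0.06 rad in yaw; the handle stays by itself at its stop (handle_turn above 1.225 rad) with the spindle pressing on the block with over 15 N; all at rest (all of step 2 and x of blue_block in the frame of shaker between -0.0867 and -0.083 m and y of blue_block in the frame of shaker between -0.004 and 0.004 m and z of blue_block in the frame of shaker between 0.083 and 0.087 m and angle between the x axis of blue_block and the x axis of shaker, either way round below 0.06 rad and linear speed of blue_block below 0.01 m/s and velocity of joint handle_turn between -0.05 and 0.05 rad/s); the robot touches nothing.
It fails at once if the handle is pushed with more than 20 N (contact force between handle and anything else above 20 N).
It fails at once if the block is pushed against the back stop with more than 20 N (contact force between blue_block and back_stop above 20 N).
It fails at once if the blue-capped block is tipped more than 30 degrees (angle between blue_block's own z axis and vertical above 0.52 rad).
It fails at once if something else on the bench is moved by more than 15 mm (distance of any of white_block, tube_rack, reagent_bottle, beaker, vial_a, vial_b, tip_box from where it was at the start of the episode above 0.015 m).
It also fails if it takes over 72 s, if anything falls off the work surface, if the arm or the gripper's body presses on something with over 40 N, if the wrist force passes 120 N, or if a joint passes its speed limit or range.

ROBOT

A 7-joint arm with a two-finger parallel gripper is mounted at the origin on the work surface. World frame = base frame: x ahead of the robot, y to its left, z up, the work surface at z = 0. Lengths are in m, angles in rad, forces in N, time in s.
With the tool pointing down it reaches from about 0.425 to 0.925 m from the base axis. Payload 6.8 kg.
Tool frame: the origin (TCP) lies at the very end of the fingers, on their centre line; the grasp point (between the pads) lies 19 mm behind it; z points along the fingers, y is the direction in which the jaws open and shut (so a half turn about z gives the same grasp; the last joint's range is limited). The gripper opens to 85 mm and grips with 20 to 120 N. Pads are 22 mm wide; open, the fingers measure 114 mm over their backs; the gripper's body (76 mm by 85 mm) begins 54 mm behind the grasp point. The pads swing forward as they close: fully open they stand 13 mm farther back than shut.
Start: joints at [1.224, 0.477, 0.022, 1.555, -0.011, 1.109, -0.083], TCP at [0.16, -0.656, 0.231] pointing down, gripper open.
Joint ranges: [-2.96, 2.96], [-0.34, 2.1], [-1.41, 1.46], [0.24, 2.44], [-1.37, 4.51], [0.17, 1.92], [-2.96, 2.96]. Speed limits (rad/s): [2.39, 2.39, 3.14, 3.14, 3.14, 3.14, 3.14].

INTERFACE

Orientations are given as a unit quaternion [w, x, y, z].
In Python, from station import bot gives the robot as it stands.
- The arm moves only by the tool move_arm, never from a script. Its argument "commands" is text: rows parted by semicolons, each of 7 numbers parted by spaces: the opening, from 0 (shut) to 1 (fully open), then the shift along the tool's x, y, z in cm, then the turn, a rotation vector about the tool's x, y, z in degrees. In form: gripper tx ty tz rx ry rz; .... A call has 1 to 12 rows; each row shifts and turns the commanded pose from where the row before left it, along the tool's axes as they then stand; what a row does not reach is not made up. A row lasts 1/12 s, in which the tool goes at most 41.7 mm and 7.16 degrees, less where a joint would pass 70% of its speed; a pose out of reach is approached as far as the arm can. A call with a gripper value outside its range is refused whole. The fingers move at their own pace and stop on an object; "force" is the grip in N (left out, the last holds). Time passes only in rows, so rows that do not move let the fingers close. It gives the time, the measured TCP pose, the force and the opening at its end, in the units of the state.
- bot.get_obs(): the state, without advancing time (a new reading comes with each control period).
- bot.read_camera(name): name is "scene" or "top" or "wrist"; returns a dict with "img" (480x640x3 uint8, red, green, blue), "K" (3x3 intrinsics, pixels), "distortion" ([k1, k2, p1, p2, k3] as OpenCV has them; the pictures are not rectified), "rvec" (rotation vector, rad) and "tvec" (3), from world to camera coordinates, as OpenCV has them; the wrist camera has in their place "hand_eye" (4x4, takes a point from camera to tool coordinates, whose origin is the TCP and whose axes are the flange's). Camera axes: x right, y down, z forward; pixel columns grow to the right and rows downward; lengths in m; the calibration is good to about 2 mm. A picture is of the moment at which its call begins: read the wrist's pose just before it. There is no depth.
- bot.hand_in(): hands the job in, once; it reports no verdict.
The state is a dict: "t": time; "q": joint angles; "joint_vel": joint speeds; "joint_torque": joint torques, N m; "eef_pos": TCP position; "tool_rot": TCP orientation; "contact_force": force on the tool from outside, world axes, zero at the start; "torque": the same for the moment, N m; "gripper_width": opening from 0.0 (shut) to 1.0 (fully open).
Only numpy, scipy, OpenCV 4.12 (cv2) and the standard library are available. Lean on these libraries where they do the work, as an engineer would, in place of code of your own. Each camera call takes 0.05 s, during which the arm holds its last target. There are 200 camera calls.

## Working session

There is one attempt and no reset: what is moved stays moved. The work goes in short steps, Python scripts to look and compute and a tool call to move; the robot and the scene stay as the last step left them, time stands still between calls to the robot, and variables do not carry over. Pictures are saved under pics/ and viewed, about 8 in all and at most 12, crops included, and the job is handed in when it is done.

Besides the shell and the picture viewer there is one more tool, called after "Emit:" as name(argument=value, ...) on one line, values as JSON. move_arm: Moves the arm, as the interface text tells. Its arguments: {"type":"object","properties":{"commands":{"type":"string"},"force":{"type":"number"}},"required":["commands"]}

```bash
ls; mkdir -p pics; cat > h.py <<'E'
import numpy as np, cv2
from scipy.spatial.transform import Rotation as R
from station import bot
def cam(n):
    o=bot.get_obs(); c=bot.read_camera(n)
    if n=='wrist':
        w,x,y,z=o['tool_rot']; T=np.eye(4); T[:3,:3]=R.from_quat([x,y,z,w]).as_matrix(); T[:3,3]=o['eef_pos']
        M=T@np.array(c['hand_eye']); c['Rw']=M[:3,:3]; c['C']=M[:3,3]
    else:
        Rm=cv2.Rodrigues(np.array(c['rvec'],float))[0]; c['Rw']=Rm.T; c['C']=-Rm.T@np.array(c['tvec'],float).ravel()
    return c
def ray(c,uv):
    p=cv2.undistortPoints(np.array(uv,float).reshape(-1,1,2),np.array(c['K']),np.array(c['distortion'])).reshape(-1,2)
    d=np.c_[p,np.ones(len(p))]@c['Rw'].T
    return d
def onz(c,uv,z):
    d=ray(c,uv); return c['C']+d*((z-c['C'][2])/d[:,2])[:,None]
def proj(c,P):
    rv=cv2.Rodrigues(c['Rw'].T)[0]; tv=-c['Rw'].T@c['C']
    return cv2.projectPoints(np.array(P,float).reshape(-1,1,3),rv,tv,np.array(c['K']),np.array(c['distortion']))[0].reshape(-1,2)
def save(img,n): cv2.imwrite('pics/'+n+'.png',img[:,:,::-1])
E
python3 - <<'E'
from h import *
print(bot.get_obs())
for n in ('top','scene'):
    c=cam(n); save(c['img'],n+'0'); print(n,c['C'],c['K'])
E
```

```text
pics
{'t': 0.0, 'q': array([ 1.22392504,  0.47775068,  0.0223438 ,  1.55644296, -0.01150443,
        1.10929153, -0.08308945]), 'joint_vel': array([-1.37748779e-04,  2.04904251e-04,  3.64162317e-04,  6.41510224e-06,
        1.30355207e-04, -8.12498475e-04, -6.89401749e-04]), 'joint_torque': array([ 6.19904113e-04, -5.96444786e+01,  1.60828080e+00, -2.81194049e+01,
        1.25420574e-02,  9.26449749e-03, -1.49616972e-05]), 'eef_pos': array([ 0.15949085, -0.6552871 ,  0.23036251]), 'tool_rot': array([-8.66022156e-04,  9.92880021e-01,  1.19115429e-01, -1.68019205e-04]), 'contact_force': array([ 0.37817306, -0.18277652, -0.20361209]), 'torque': array([ 0.00847241,  0.00923902, -0.03608212]), 'gripper_width': 1.00133588583961}
top [0.52977058 0.02734928 1.53984583] [[457.41191677   0.         310.57611764]
 [  0.         457.41191677 241.06257091]
 [  0.           0.           1.        ]]
scene [ 1.57318927 -0.60386294  0.97484592] [[523.26460209   0.         311.14963524]
 [  0.         523.26460209 239.97636992]
 [  0.           0.           1.        ]]
```

View pics/top0.png

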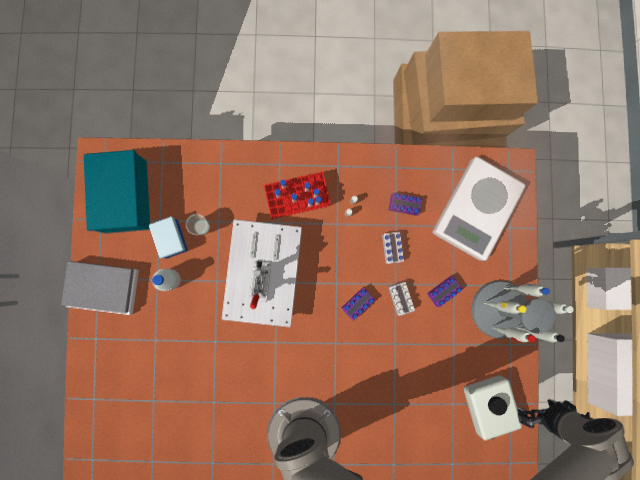

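View pics/scene0.png

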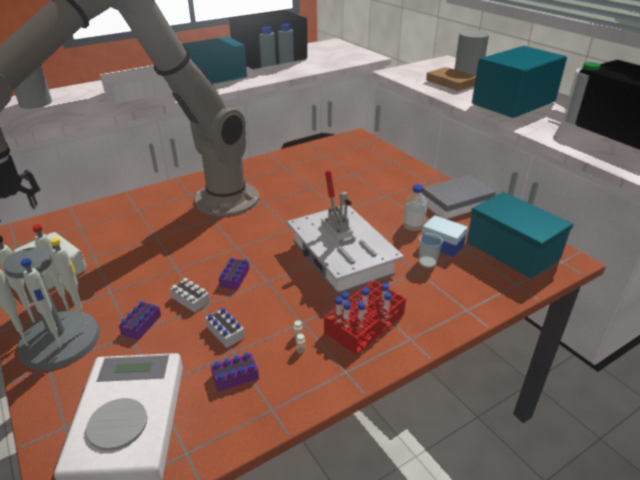

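Top view: candidates for the blue-capped aluminium block are (394,247), with blue caps on grey; (402,298), with white caps; and purple decoys at (359,303), (446,291) and (406,203). I choose (394,247). The shaker is at (262,273), with its rails at the upper end and its red handle at (255,300).

```bash
python3 - <<'E'
from h import *
c=cam('top'); im=c['img']; hsv=cv2.cvtColor(im,cv2.COLOR_RGB2HSV)
def blobs(m,box,amin):
    x0,y0,x1,y1=box; k=np.zeros_like(m); k[y0:y1,x0:x1]=m[y0:y1,x0:x1]
    cs=cv2.findContours(k,cv2.RETR_EXTERNAL,cv2.CHAIN_APPROX_NONE)[0]
    return [q for q in cs if cv2.contourArea(q)>amin]
# block = not orange bench
nb=((hsv[...,1]<110)|((hsv[...,0]>90)&(hsv[...,0]<150))).astype(np.uint8)*255
q=max(blobs(nb,(372,222,418,272),50),key=cv2.contourArea); r=cv2.minAreaRect(q); print('block',r, onz(c,cv2.boxPoints(r),.034))
blue=((hsv[...,0]>100)&(hsv[...,0]<130)&(hsv[...,1]>110)).astype(np.uint8)*255
cs=blobs(blue,(380,228,410,268),0); cc=[cv2.minEnclosingCircle(b)[0] for b in cs]; print('caps',np.round(cc,1)); 
P=onz(c,cc,.044); print(np.round(P,4), P.mean(0))
# shaker
wh=((hsv[...,1]<60)&(hsv[...,2]>150)).astype(np.uint8)*255
q=max(blobs(wh,(205,205,320,340),500),key=cv2.contourArea); r=cv2.minAreaRect(q); B=onz(c,cv2.boxPoints(r),.085)
print('shaker',r,B,B.mean(0),[np.linalg.norm(B[i]-B[i-1]) for i in range(4)])
a=cv2.resize(im[210:335,210:330],None,fx=4.6,fy=4.6,interpolation=cv2.INTER_CUBIC)[:560,:400]
b=cv2.resize(im[225:270,370:415],None,fx=8,fy=8,interpolation=cv2.INTER_CUBIC)
o=np.zeros((560,770,3),np.uint8); o[:a.shape[0],:a.shape[1]]=a; o[:360,405:765]=b; save(o,'crop1')
E
```

```text
block ((388.1551513671875, 240.86207580566406), (42.52423095703125, 50.880523681640625), 21.801406860351562) [[ 0.59004974 -0.1726282   0.034     ]
 [ 0.74876858 -0.23465637  0.034     ]
 [ 0.69843482 -0.36788237  0.034     ]
 [ 0.53993132 -0.30449787  0.034     ]]
caps [[389.5 258.5]
 [400.8 257.2]
 [388.5 251.5]
 [400.  250. ]
 [387.5 244. ]
 [398.8 243.2]
 [386.5 237. ]
 [398.  235.5]]
[[ 0.585  -0.2724  0.044 ]
 [ 0.59   -0.3101  0.044 ]
 [ 0.6081 -0.269   0.044 ]
 [ 0.6137 -0.3072  0.044 ]
 [ 0.6328 -0.2655  0.044 ]
 [ 0.6362 -0.3033  0.044 ]
 [ 0.6559 -0.2621  0.044 ]
 [ 0.6616 -0.3004  0.044 ]] [ 0.62289806 -0.28624068  0.044     ]
shaker ((261.18292236328125, 272.8536682128906), (69.24057006835938, 101.04486083984375), 6.340191841125488) [[0.38311265 0.26688394 0.085     ]
 [0.70153488 0.24044123 0.085     ]
 [0.68111635 0.02035058 0.085     ]
 [0.36264051 0.0499248  0.085     ]] [0.5321011  0.14440014 0.085     ] [np.float64(0.21792287759493395), np.float64(0.31951828715305824), np.float64(0.22103576508835013), np.float64(0.31984605631463786)]
```

View pics/crop1.png

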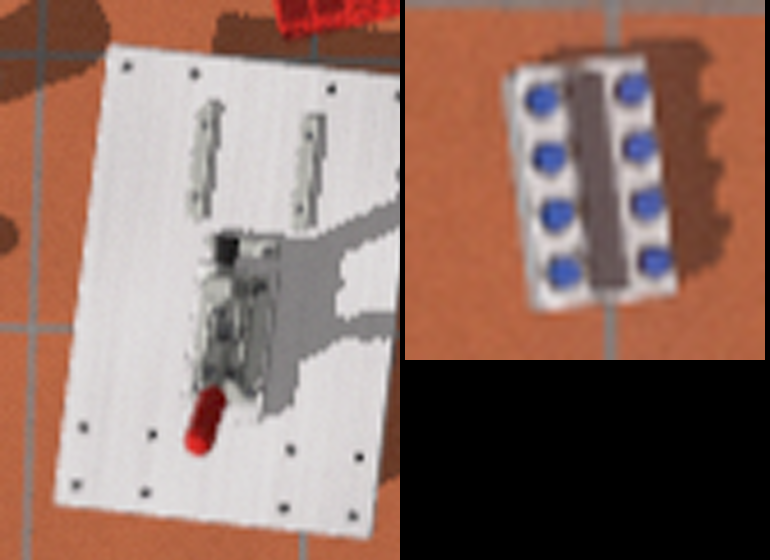

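The crop confirms it: blue caps on a grey block (crop right), centre about (0.623, -0.286), yaw about 8°. The shaker is at (0.532, 0.144), with its +x pointing at about 175° world yaw.

```bash
cat >> h.py <<'E'
def to(p,yaw,frm=None):
    "tool-frame delta (cm, deg) from current pose to world p with tool x at world yaw(deg), tool pointing down"
    o=bot.get_obs(); w,x,y,z=o['tool_rot']; A=R.from_quat([x,y,z,w]); p0=np.array(o['eef_pos'])
    if frm is not None: p0=np.array(frm[0]); A=R.from_euler('z',frm[1],degrees=True)*R.from_euler('x',180,degrees=True)
    B=R.from_euler('z',yaw,degrees=True)*R.from_euler('x',180,degrees=True)
    print('d cm',np.round(100*A.inv().apply(np.array(p)-p0),2),'rot deg',np.round(np.degrees((A.inv()*B).as_rotvec()),2))
E
python3 - <<'E'
from h import *
print(bot.read_camera('wrist')['hand_eye'])
to((.25,-.43,.33),13.7); to((.59,-.30,.30),13.7,((.25,-.43,.33),13.7)); to((.59,-.30,.30),8)
E
```

```text
[[-1.77356554e-03 -9.63149351e-01 -2.68961304e-01  6.82810066e-02]
 [ 9.99997277e-01 -2.11615631e-03  9.83836172e-04  6.65613954e-04]
 [-1.51674533e-03 -2.68958827e-01  9.63150481e-01 -1.43502882e-01]
 [ 0.00000000e+00  0.00000000e+00  0.00000000e+00  1.00000000e+00]]
d cm [ 14.12 -19.78  -9.91] rot deg [-0.07  0.01 -0.02]
d cm [36.11 -4.58  3.  ] rot deg [0. 0. 0.]
d cm [ 50.23 -24.37  -6.91] rot deg [-0.07  0.01  5.68]
```

Emit:
move_arm(commands="1 2 -2.8 -1.4 0 0 0;1 2 -2.8 -1.4 0 0 0;1 2 -2.8 -1.4 0 0 0;1 2 -2.8 -1.4 0 0 0;1 2 -2.8 -1.4 0 0 0;1 2 -2.8 -1.4 0 0 0;1 2 -2.8 -1.4 0 0 0;1 0 0 0 0 0 0")

```text
t: 0.87
eef_pos: [0.2537, -0.4275, 0.3324]
tool_rot: [0.001, 0.992, 0.123, 0.002]
contact_force: [-0.2, -0.9, 0.3]
gripper_width: 1.001
```

Emit:
move_arm(commands="1 3.5 -0.5 0.3 0 0 0;1 3.5 -0.5 0.3 0 0 0;1 3.5 -0.5 0.3 0 0 0;1 3.5 -0.5 0.3 0 0 0;1 3.5 -0.5 0.3 0 0 0;1 3.5 -0.5 0.3 0 0 0;1 3.5 -0.5 0.3 0 0 0;1 3.5 -0.5 0.3 0 0 0;1 3.5 -0.5 0.3 0 0 0;1 3.5 -0.5 0.3 0 0 5.7;1 0 0 0 0 0 0;1 0 0 0 0 0 0")

```text
t: 1.87
eef_pos: [0.5791, -0.2989, 0.298]
tool_rot: [-0.001, 0.997, 0.072, -0.0]
contact_force: [-0.9, 0.2, 0.3]
gripper_width: 0.999
```

```bash
python3 - <<'E'
from h import *
o=bot.get_obs(); print(o['t'],o['eef_pos'],o['tool_rot'],o['contact_force'])
c=cam('wrist'); im=c['img']; hsv=cv2.cvtColor(im,cv2.COLOR_RGB2HSV); save(im,'w1')
blue=((hsv[...,0]>100)&(hsv[...,0]<128)&(hsv[...,1]>120)).astype(np.uint8)*255
cs=[q for q in cv2.findContours(blue,cv2.RETR_EXTERNAL,cv2.CHAIN_APPROX_NONE)[0] if cv2.contourArea(q)>60]
for q in cs:
    (u,v),r=cv2.minEnclosingCircle(q); print(round(u),round(v),round(r,1),np.round(onz(c,[(u,v)],.042),4)[0,:2])
E
```

```text
1.8667 [ 0.57910428 -0.29890704  0.29803365] [-8.10194712e-04  9.97420489e-01  7.17739155e-02 -4.65852685e-04] [-0.94399764  0.16477302  0.28326685]
422 333 5.4 [ 0.4422 -0.4463]
223 317 5.7 [ 0.4285 -0.1941]
176 314 5.7 [ 0.4234 -0.1341]
474 308 5.7 [ 0.4847 -0.5046]
410 310 5.7 [ 0.4719 -0.4241]
238 306 5.7 [ 0.4457 -0.2119]
190 304 5.7 [ 0.4397 -0.1511]
428 300 5.7 [ 0.4871 -0.4437]
204 294 5.7 [ 0.4562 -0.1687]
445 292 6.0 [ 0.5012 -0.4626]
463 284 6.1 [ 0.5143 -0.4823]
218 284 5.7 [ 0.4729 -0.1853]
334 204 5.5 [ 0.5896 -0.3111]
302 204 5.5 [ 0.5845 -0.2739]
335 183 5.7 [ 0.6131 -0.3082]
301 183 5.7 [ 0.6082 -0.2706]
335 161 5.9 [ 0.6367 -0.305 ]
301 161 5.7 [ 0.6318 -0.2676]
336 139 6.1 [ 0.6604 -0.3019]
301 139 6.0 [ 0.6554 -0.2646]
405 62 7.2 [ 0.7463 -0.3618]
383 54 7.2 [ 0.7504 -0.3376]
361 46 7.2 [ 0.7545 -0.314 ]
339 38 7.2 [ 0.7585 -0.2904]
419 23 7.6 [ 0.7838 -0.368 ]
396 14 7.5 [ 0.7878 -0.344 ]
374 7 7.5 [ 0.7914 -0.3209]
```

View pics/w1.png

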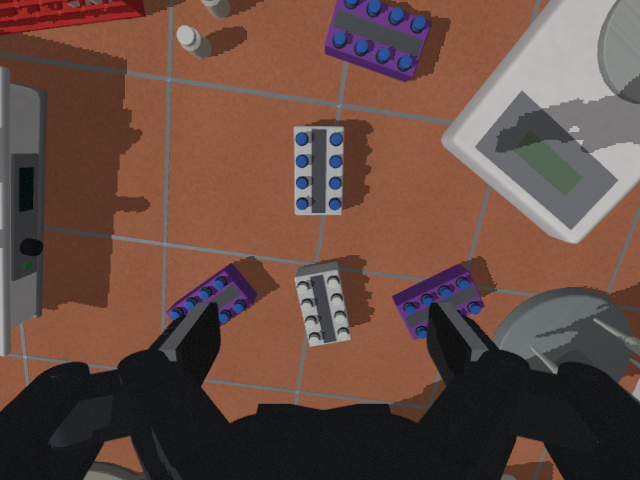

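The wrist view shows the blue-capped grey block at (318,170), with the white-capped one at (322,305) and purple ones at the sides. The refined centre is (0.6225, -0.2879), yaw 7.5°. I'll grasp 18 mm off centre, towards the outer end, so the hand stays clear of the raised spindle.

```bash
python3 - <<'E'
from h import *
to((.6403,-.2855,.10),7.5)
E
```

```text
d cm [ 6.45 -0.62 19.84] rot deg [-0.03  0.07  0.59]
```

Emit:
move_arm(commands="1 1.3 -0.12 3.3 0 0 0.6;1 1.3 -0.12 3.3 0 0 0;1 1.3 -0.12 3.3 0 0 0;1 1.3 -0.12 3.3 0 0 0;1 1.25 -0.14 3.3 0 0 0;1 0 0 3.3 0 0 0;1 0 0 0 0 0 0;1 0 0 0 0 0 0")

```text
t: 2.58
eef_pos: [0.6382, -0.2877, 0.1001]
tool_rot: [-0.0, 0.998, 0.064, -0.002]
contact_force: [0.0, -1.7, 1.2]
gripper_width: 1.003
```

```bash
python3 - <<'E'
from h import *
to((.6403,-.2855,.011),7.5); o=bot.get_obs(); print(o['eef_pos'],o['contact_force'])
c=cam('wrist'); im=c['img']; hsv=cv2.cvtColor(im,cv2.COLOR_RGB2HSV)
blue=((hsv[...,0]>100)&(hsv[...,0]<128)&(hsv[...,1]>120)).astype(np.uint8)*255
P=[]
for q in cv2.findContours(blue,cv2.RETR_EXTERNAL,cv2.CHAIN_APPROX_NONE)[0]:
    if cv2.contourArea(q)>100:
        (u,v),r=cv2.minEnclosingCircle(q); p=onz(c,[(u,v)],.042)[0]; print(round(u),round(v),round(r,1),np.round(p,4)[:2])
E
```

```text
d cm [ 0.28 -0.19  8.91] rot deg [-0.06  0.25 -0.21]
[ 0.63815689 -0.28773756  0.10010576] [ 0.04571028 -1.6770157   1.2157597 ]
132 476 10.6 [ 0.4575 -0.168 ]
533 469 10.8 [ 0.5005 -0.4624]
348 341 10.5 [ 0.5894 -0.3106]
290 341 10.4 [ 0.5846 -0.2734]
348 307 10.6 [ 0.6134 -0.3076]
288 307 10.6 [ 0.6084 -0.2702]
287 272 10.9 [ 0.6322 -0.2672]
349 271 11.0 [ 0.6371 -0.3046]
350 233 10.9 [ 0.6609 -0.3014]
286 233 10.9 [ 0.656  -0.2641]
484 92 14.6 [ 0.7464 -0.3614]
442 78 14.3 [ 0.7504 -0.3376]
399 64 14.2 [ 0.7543 -0.3137]
356 49 14.3 [ 0.7584 -0.2905]
513 16 16.7 [ 0.7838 -0.3674]
470 4 14.0 [ 0.786  -0.3442]
```

Emit:
move_arm(commands="1 0.28 -0.2 1.5 0 -0.2 0;1 0 0 1.5 0 0 0;1 0 0 1.5 0 0 0;1 0 0 1.5 0 0 0;1 0 0 1.5 0 0 0;1 0 0 1.4 0 0 0;1 0 0 0 0 0 0;1 0 0 0 0 0 0", force=50)

```text
t: 3.3
eef_pos: [0.6421, -0.2838, 0.0108]
tool_rot: [-0.0, 0.998, 0.064, -0.003]
contact_force: [-0.0, -0.8, 1.4]
gripper_width: 1.005
```

Emit:
move_arm(commands="0.3 0 0 0 0 0 0;0.3 0 0 0 0 0 0;0.3 0 0 0 0 0 0;0.3 0 0 0 0 0 0;0.3 0 0 0 0 0 0;0.3 0 0 0 0 0 0;0.3 0 0 0 0 0 0;0.3 0 0 0 0 0 0;0.3 0 0 0 0 0 0;0.3 0 0 0 0 0 0", force=50)

```text
t: 4.13
eef_pos: [0.644, -0.2844, 0.0137]
tool_rot: [0.001, 0.998, 0.064, -0.001]
contact_force: [-0.3, -1.1, 6.1]
gripper_width: 0.646
```

Emit:
move_arm(commands="0.3 0 0 -1 0 0 0;0.3 0 0 -2 0 0 0;0.3 0 0 -3 0 0 0;0.3 0 0 -3 0 0 0;0.3 0 0 -3 0 0 0;0.3 0 0 -3 0 0 0;0.3 0 0 -3 0 0 0;0.3 0 0 -3 0 0 0;0.3 0 0 -3 0 0 0;0.3 0 0 -2 0 0 0;0.3 0 0 0 0 0 0;0.3 0 0 0 0 0 0")

```text
t: 5.13
eef_pos: [0.6437, -0.2839, 0.2725]
tool_rot: [0.0, 0.998, 0.064, -0.001]
contact_force: [-0.4, 0.2, -5.1]
gripper_width: 0.64
```

```bash
python3 - <<'E'
from h import *
o=bot.get_obs(); print(o['t'],o['eef_pos'],o['tool_rot'],o['contact_force'],o['gripper_width'])
c=cam('wrist'); save(c['img'],'w2'); im=c['img']; hsv=cv2.cvtColor(im,cv2.COLOR_RGB2HSV)
w,x,y,z=o['tool_rot']; A=R.from_quat([x,y,z,w])
blue=((hsv[...,0]>100)&(hsv[...,0]<128)&(hsv[...,1]>120)).astype(np.uint8)*255
for q in cv2.findContours(blue,cv2.RETR_EXTERNAL,cv2.CHAIN_APPROX_NONE)[0]:
    if cv2.contourArea(q)>150:
        (u,v),r=cv2.minEnclosingCircle(q); p=onz(c,[(u,v)],o['eef_pos'][2]+.031)[0]; print(round(u),round(v),round(r,1),np.round(A.inv().apply(p-o['eef_pos'])*1000,1))
E
```

```text
5.1333 [ 0.64372625 -0.28388286  0.27253742] [ 3.24124465e-04  9.97923031e-01  6.44012813e-02 -1.41216946e-03] [-0.43361313  0.15289085 -5.08711438] 0.6404340050294974
373 364 18.3 [ -7.6  19.1 -31. ]
273 364 18.4 [ -7.5 -17.7 -31. ]
376 306 18.8 [ 15.6  19.3 -31. ]
271 306 18.8 [ 15.8 -17.7 -31.1]
26 42 28.3 [ 98.9 -85.1 -31.3]
27 8 18.1 [107.6 -83.  -31.3]
```

View pics/w2.png

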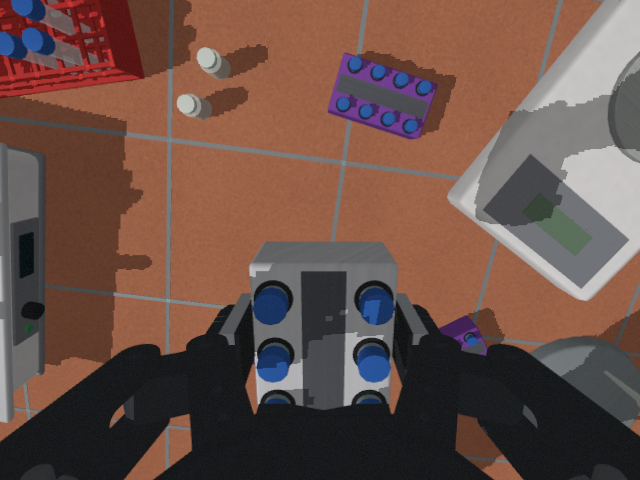

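Block gripped and level, about 19.5 mm behind the TCP along tool x; the white block is out of view. Next I go beside the shaker to look at the rails from near.

```bash
python3 - <<'E'
from h import *
to((.57,-.03,.33),7.4); to((.57,-.03,.33),-5)
E
```

```text
d cm [ -4.   -26.1   -5.89] rot deg [-0.06  0.34 -0.01]
d cm [ -4.   -26.1   -5.89] rot deg [-0.03  0.35 12.39]
```

Emit:
move_arm(commands="0.3 -0.2 -1.3 -0.3 0 0.3 0;0.3 -0.4 -2.6 -0.6 0 0 0;0.3 -0.5 -3.3 -0.8 0 0 0;0.3 -0.5 -3.3 -0.8 0 0 0;0.3 -0.5 -3.3 -0.8 0 0 0;0.3 -0.5 -3.3 -0.8 0 0 0;0.3 -0.5 -3.3 -0.7 0 0 0;0.3 -0.4 -2.7 -0.5 0 0 0;0.3 -0.3 -1.7 -0.3 0 0 4.1;0.3 -0.2 -1.3 -0.3 0 0 4.2;0.3 0 0 0 0 0 4.1;0.3 0 0 0 0 0 0")

```text
t: 6.18
eef_pos: [0.57, -0.0281, 0.3295]
tool_rot: [-0.0, 0.999, -0.043, -0.001]
contact_force: [-0.0, -0.8, -4.7]
gripper_width: 0.642
```

```bash
python3 - <<'E'
from h import *
o=bot.get_obs(); print(o['t'],o['eef_pos'],o['tool_rot'],o['contact_force'],o['gripper_width'])
c=cam('wrist'); save(c['img'],'w3'); np.savez('w3.npz',**{k:c[k] for k in ('img','K','distortion','Rw','C')})
for p in [(-.125,.03,.093),(-.045,.03,.093),(-.125,-.03,.093),(-.045,-.03,.093)]:
    a=np.radians(175); P=np.array([.532+p[0]*np.cos(a)-p[1]*np.sin(a), .1444+p[0]*np.sin(a)+p[1]*np.cos(a),p[2]]); print(p,proj(c,P))
E
```

```text
6.1833 [ 0.56997565 -0.02809423  0.32953867] [-1.95842483e-04  9.99053626e-01 -4.34895543e-02 -6.87285731e-04] [-0.01531153 -0.83549358 -4.6790289 ] 0.6424977895720244
(-0.125, 0.03, 0.093) [[189.96508749 146.85053478]]
(-0.045, 0.03, 0.093) [[197.36705376 221.85537289]]
(-0.125, -0.03, 0.093) [[133.04625919 147.13142186]]
(-0.045, -0.03, 0.093) [[143.52830258 221.99198648]]
```

View pics/w3.png

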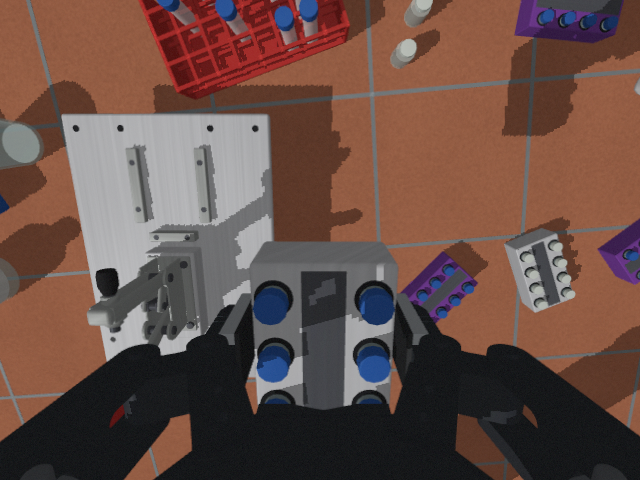

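The view shows the rails at (127–147,146–221) and (195–214,146–221), and the stop at (175,236). They lie close to my prediction. I'll enlarge that part to read the edges.

```bash
python3 - <<'E'
import numpy as np, cv2
d=np.load('w3.npz'); im=d['img'][135:255,115:230]
a=cv2.resize(im,None,fx=5,fy=5,interpolation=cv2.INTER_CUBIC)
for i in range(0,115,10): cv2.putText(a,str(115+i),(i*5,8),0,.3,(255,0,0)); a[:,i*5]=a[:,i*5]//2+np.array([100,0,0],np.uint8)
for i in range(0,120,10): cv2.putText(a,str(135+i),(0,i*5+4),0,.3,(0,0,255)); a[i*5]=a[i*5]//2+np.array([0,0,100],np.uint8)
cv2.imwrite('pics/crop2.png',a[:,:,::-1])
E
```

```text
(no output)
```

View pics/crop2.png

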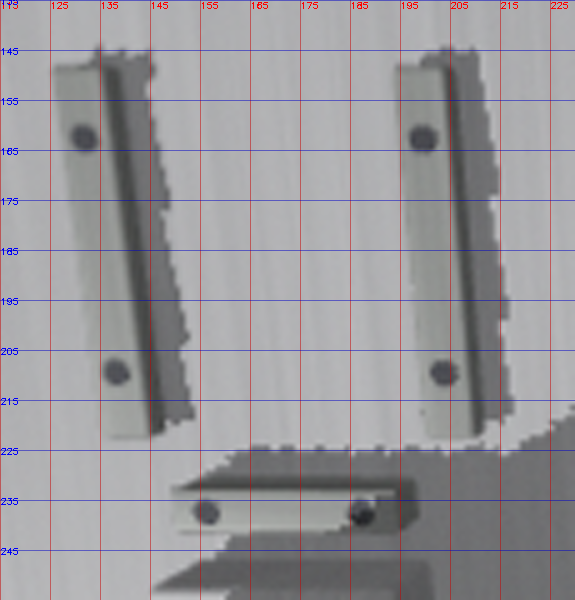

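```bash
python3 - <<'E'
from h import *
c=dict(np.load('w3.npz'))
L=onz(c,[(125.6,148),(136,148),(136.6,222.4),(145.4,222.4),(132,162.8),(138.4,209.4)],.093)
Q=onz(c,[(194,148),(203.6,148),(200,222.4),(209,222.4),(199.6,162.8),(203.8,209.4)],.093)
print(np.round(L,4)); print(np.round(Q,4))
S=onz(c,[(151,232.6),(194,232.6)],.099); print(np.round(S,4))
ends=(L[0]+L[1]+Q[0]+Q[1])/4; inn=(L[2]+L[3]+Q[2]+Q[3])/4; print('mouth',ends,'inner',inn)
a=((L[4]+Q[4])/2,(L[5]+Q[5])/2); print('screw mids',a)
for u,v in ((ends,inn),a,(L[4],L[5]),(Q[4],Q[5])): d=u-v; print('yaw',np.degrees(np.arctan2(d[1],d[0])),np.hypot(*d[:2]))
# platform front corners
B=onz(c,[(62,115),(268,114)],.085); d=B[0]-B[1]; print(B,d,np.degrees(np.arctan2(-d[0],d[1])))
E
```

```text
[[0.659  0.1714 0.093 ]
 [0.658  0.1605 0.093 ]
 [0.5797 0.1782 0.093 ]
 [0.5788 0.1684 0.093 ]
 [0.6435 0.1682 0.093 ]
 [0.5938 0.1728 0.093 ]]
[[0.6524 0.0996 0.093 ]
 [0.6515 0.0896 0.093 ]
 [0.5733 0.1078 0.093 ]
 [0.5724 0.0978 0.093 ]
 [0.6369 0.0965 0.093 ]
 [0.5873 0.101  0.093 ]]
[[0.5679 0.1616 0.099 ]
 [0.5637 0.1142 0.099 ]]
mouth [0.65520628 0.13027425 0.093     ] inner [0.57607045 0.13804541 0.093     ]
screw mids (array([0.6402041 , 0.13235508, 0.093     ]), array([0.59056849, 0.136898  , 0.093     ]))
yaw -5.608484483361204 0.07951648102482352
yaw -5.2294468749282785 0.049843072919860086
yaw -5.301974695464247 0.04989058460028617
yaw -5.156780768447382 0.04979564125902991
[[0.69855119 0.23494159 0.085     ]
 [0.67945108 0.01902608 0.085     ]] [0.01910011 0.21591551 0.        ] -5.05528516480385
```

```bash
python3 - <<'E'
from h import *
c=dict(np.load('w3.npz'))
print(onz(c,[(182,97),(148,5),(348,42)],.102),onz(c,[(182,97)],.05))
to((.6649,.1309,.33),-5.15); to((.6649,.1309,.115),-5.15,((.6649,.1309,.33),-5.15))
E
```

```text
[[ 0.70108255  0.09929377  0.102     ]
 [ 0.78274725  0.11562954  0.102     ]
 [ 0.73489019 -0.0674126   0.102     ]] [[0.70987737 0.11807239 0.05      ]]
d cm [  8.08 -16.77  -0.06] rot deg [0.01 0.08 0.28]
d cm [-0.  -0.  21.5] rot deg [0. 0. 0.]
```

Emit:
move_arm(commands="0.3 0.4 -0.9 0 0 0 0.2;0.3 0.8 -1.8 0 0 0 0;0.3 1 -2.4 0 0 0 0;0.3 1 -2.4 0 0 0 0;0.3 1 -2.4 0 0 0 0;0.3 1 -2.4 0 0 0 0;0.3 1 -2.3 0 0 0 0;0.3 0.8 -1.4 0 0 0 0;0.3 0.3 -0.7 0 0 0 0;0.3 0 0 0 0 0 0;0.3 0 0 0 0 0 0")

```text
t: 7.15
eef_pos: [0.6592, 0.129, 0.3305]
tool_rot: [0.0, 0.999, -0.045, 0.0]
contact_force: [0.3, 0.1, -4.1]
gripper_width: 0.641
```

```bash
python3 - <<'E'
from h import *
o=bot.get_obs(); print(o['t'],o['eef_pos'],o['contact_force'],o['gripper_width'])
to((.6579,.1315,.1187),-5.15)
E
```

```text
7.15 [0.65915943 0.12896473 0.33050938] [ 0.30831749  0.06356944 -4.1426001 ] 0.6410764001261098
d cm [-0.15 -0.25 21.18] rot deg [ 0.04 -0.01 -0.06]
```

Emit:
move_arm(commands="0.3 -0.15 -0.25 1 0 0 0;0.3 0 0 2 0 0 0;0.3 0 0 2.5 0 0 0;0.3 0 0 2.5 0 0 0;0.3 0 0 2.5 0 0 0;0.3 0 0 2.5 0 0 0;0.3 0 0 2.5 0 0 0;0.3 0 0 2.5 0 0 0;0.3 0 0 2 0 0 0;0.3 0 0 1.2 0 0 0;0.3 0 0 0 0 0 0;0.3 0 0 0 0 0 0")

```text
t: 8.15
eef_pos: [0.6583, 0.1315, 0.1194]
tool_rot: [0.0, 0.999, -0.046, 0.001]
contact_force: [0.2, 0.6, -3.8]
gripper_width: 0.642
```

```bash
python3 - <<'E'
from h import *
o=bot.get_obs(); print(o['t'],o['eef_pos'],o['contact_force'],o['gripper_width'])
to((.6430,.1329,.1187),-5.15)
c=cam('wrist'); save(c['img'],'w4'); np.savez('w4.npz',**{k:c[k] for k in ('img','K','distortion','Rw','C')})
E
```

```text
8.15 [0.6582818  0.13151071 0.11938972] [ 0.24601276  0.60173424 -3.83857444] 0.6422366092426448
d cm [-1.53  0.    0.07] rot deg [ 0.01 -0.07 -0.12]
```

View pics/w4.png

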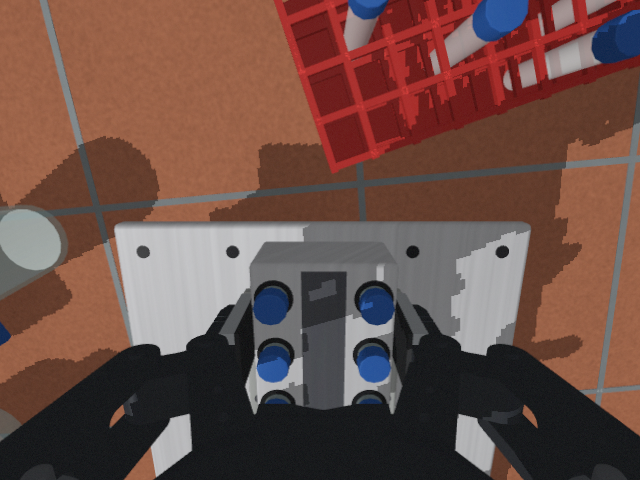

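The block is centred over the platform. The four platform screws at (143/232/413/502, 252) give a close lateral reference, so I'll compare them with the block's midline.

```bash
python3 - <<'E'
from h import *
c=dict(np.load('w4.npz')); o=bot.get_obs(); w,x,y,z=o['tool_rot']; A=R.from_quat([x,y,z,w])
g=cv2.cvtColor(c['img'],cv2.COLOR_RGB2GRAY); P=[]
for u,v in ((143,252),(232,252),(413,252),(502,252)):
    s=g[v-11:v+12,u-11:u+12]; m=(s<50).astype(np.uint8); M=cv2.moments(m,True); P.append((u-11+M['m10']/M['m00'],v-11+M['m01']/M['m00']))
T=A.inv().apply(onz(c,P,.085)-o['eef_pos'])*1000; print(np.round(P,1),np.round(T,1),T.mean(0)); d=T[3]-T[0]; print('yaw tool',np.degrees(np.arctan2(d[0],d[1])))
hsv=cv2.cvtColor(c['img'],cv2.COLOR_RGB2HSV); 
blue=((hsv[...,0]>100)&(hsv[...,0]<128)&(hsv[...,1]>120)).astype(np.uint8)*255
for q in cv2.findContours(blue,cv2.RETR_EXTERNAL,cv2.CHAIN_APPROX_NONE)[0]:
    (u,v),r=cv2.minEnclosingCircle(q)
    if cv2.contourArea(q)>300 and 240<u<400 and v>200: print(round(u,1),round(v,1),np.round(A.inv().apply(onz(c,[(u,v)],o['eef_pos'][2]+.0285)[0]-o['eef_pos'])*1000,1))
E
```

```text
Traceback (most recent call last):
ZeroDivisionError: float division by zero
```

```bash
python3 - <<'E'
from h import *
c=dict(np.load('w4.npz')); o=bot.get_obs(); w,x,y,z=o['tool_rot']; A=R.from_quat([x,y,z,w])
g=cv2.cvtColor(c['img'],cv2.COLOR_RGB2GRAY); P=[]
for u,v in ((143,252),(232,252),(413,252),(502,252)):
    s=g[v-11:v+12,u-11:u+12].astype(int); m=(s<(s.min()+35)).astype(np.uint8); M=cv2.moments(m,True); P.append((u-11+M['m10']/M['m00'],v-11+M['m01']/M['m00']))
T=A.inv().apply(onz(c,P,.085)-o['eef_pos'])*1000; print(np.round(P,1),np.round(T,1),T.mean(0)); d=T[3]-T[0]; print('yaw tool',np.degrees(np.arctan2(d[0],d[1])))
hsv=cv2.cvtColor(c['img'],cv2.COLOR_RGB2HSV); 
blue=((hsv[...,0]>100)&(hsv[...,0]<128)&(hsv[...,1]>120)).astype(np.uint8)*255
for q in cv2.findContours(blue,cv2.RETR_EXTERNAL,cv2.CHAIN_APPROX_NONE)[0]:
    (u,v),r=cv2.minEnclosingCircle(q)
    if cv2.contourArea(q)>300 and 240<u<400 and v>200: print(round(u,1),round(v,1),np.round(A.inv().apply(onz(c,[(u,v)],o['eef_pos'][2]+.0285)[0]-o['eef_pos'])*1000,1))
E
```

```text
[[142.8 251.5]
 [232.3 251.6]
 [412.4 251.5]
 [502.  251.6]] [[ 16.1 -94.6  35.7]
 [ 15.9 -46.9  35.7]
 [ 15.8  48.8  35.6]
 [ 15.6  96.6  35.6]] [15.84206073  0.9806565  35.63981504]
yaw tool -0.1573077711802694
373.5 363.5 [ -9.   20.  -28.5]
273.0 363.5 [ -8.9 -17.6 -28.5]
375.6 306.2 [ 14.4  19.8 -28.5]
270.5 306.0 [ 14.5 -17.5 -28.4]
```

Lateral alignment agrees to about 0.2 mm. I'll move in 15 mm and lower gently.

Emit:
move_arm(commands="0.3 -0.5 0 0 0 0 0;0.3 -0.5 0 0 0 0 0;0.3 -0.5 0 0 0 0 0;0.3 0 0 0.5 0 0 0;0.3 0 0 0.5 0 0 0;0.3 0 0 0.3 0 0 0;0.3 0 0 0.2 0 0 0;0.3 0 0 0.1 0 0 0;0.3 0 0 0.1 0 0 0;0.3 0 0 0 0 0 0;0.3 0 0 0 0 0 0")

```text
t: 9.12
eef_pos: [0.6437, 0.1337, 0.1024]
tool_rot: [-0.0, 0.999, -0.046, 0.001]
contact_force: [0.1, -0.7, -4.5]
gripper_width: 0.646
```

Emit:
move_arm(commands="0.3 0 0 0.1 0 0 0;0.3 0 0 0.1 0 0 0;0.3 0 0 0.1 0 0 0;0.3 0 0 0.05 0 0 0;0.3 0 0 0 0 0 0;0.3 0 0 0 0 0 0")

```text
t: 9.62
eef_pos: [0.6436, 0.1337, 0.099]
tool_rot: [-0.0, 0.999, -0.046, 0.001]
contact_force: [-0.5, -0.3, -3.7]
gripper_width: 0.638
```

Emit:
move_arm(commands="0.3 0 0 0.05 0 0 0;0.3 0 0 0.05 0 0 0;0.3 0 0 0 0 0 0;0.3 0 0 0 0 0 0")

```text
t: 9.95
eef_pos: [0.6437, 0.1337, 0.0986]
tool_rot: [-0.0, 0.999, -0.046, 0.001]
contact_force: [-3.4, -0.9, 6.1]
gripper_width: 0.644
```

Landed at the expected height, between the rails. I'll ease the downward push and slide towards home in small steps.

Emit:
move_arm(commands="0.3 0 0 -0.05 0 0 0;0.3 -0.1 0 0 0 0 0;0.3 -0.1 0 0 0 0 0;0.3 -0.1 0 0 0 0 0;0.3 -0.1 0 0 0 0 0;0.3 0 0 0 0 0 0;0.3 0 0 0 0 0 0")

```text
t: 10.53
eef_pos: [0.64, 0.1343, 0.0987]
tool_rot: [-0.0, 0.999, -0.045, 0.001]
contact_force: [1.9, -0.0, 1.6]
gripper_width: 0.642
```

Emit:
move_arm(commands="0.3 -0.05 0 0 0 0 0;0.3 -0.05 0 0 0 0 0;0.3 0 0 0 0 0 0;0.3 0 0 0 0 0 0")

```text
t: 10.87
eef_pos: [0.6389, 0.1344, 0.0987]
tool_rot: [-0.0, 0.999, -0.045, 0.001]
contact_force: [2.6, -0.3, 3.4]
gripper_width: 0.645
```

Emit:
move_arm(commands="0.3 -0.05 0 0 0 0 0;0.3 -0.05 0 0 0 0 0;0.3 -0.05 0 0 0 0 0;0.3 0 0 0 0 0 0;0.3 0 0 0 0 0 0")

```text
t: 11.28
eef_pos: [0.6373, 0.1343, 0.0986]
tool_rot: [-0.0, 0.999, -0.046, 0.001]
contact_force: [3.2, 0.1, 4.1]
gripper_width: 0.643
```

Emit:
move_arm(commands="0.3 -0.03 0 0 0 0 0;0.3 -0.03 0 0 0 0 0;0.3 0 0 0 0 0 0;0.3 0 0 0 0 0 0")

```text
t: 11.62
eef_pos: [0.6371, 0.1343, 0.0986]
tool_rot: [-0.0, 0.999, -0.046, 0.001]
contact_force: [5.4, 0.2, 4.5]
gripper_width: 0.642
```

Emit:
move_arm(commands="0.3 -0.03 0 0 0 0 0;0.3 -0.03 0 0 0 0 0;0.3 0 0 0 0 0 0;0.3 0 0 0 0 0 0")

```text
t: 11.95
eef_pos: [0.6371, 0.1343, 0.0987]
tool_rot: [-0.0, 0.999, -0.046, 0.002]
contact_force: [6.6, -0.4, 2.4]
gripper_width: 0.643
```

Emit:
move_arm(commands="0.3 -0.03 0 0 0 0 0;0.3 -0.03 0 0 0 0 0;0.3 0 0 0 0 0 0;0.3 0 0 0 0 0 0")

```text
t: 12.28
eef_pos: [0.637, 0.1343, 0.0988]
tool_rot: [-0.001, 0.999, -0.046, 0.003]
contact_force: [8.4, -0.2, 1.4]
gripper_width: 0.645
```

Emit:
move_arm(commands="0.3 0.06 0 0 0 0 0;0.3 0 0 0 0 0 0;0.8 0 0 0 0 0 0;1 0 0 0 0 0 0;1 0 0 0 0 0 0;1 0 0 0 0 0 0;1 0 0 0 0 0 0;1 0 0 0 0 0 0")

```text
t: 12.95
eef_pos: [0.6354, 0.1344, 0.0981]
tool_rot: [-0.0, 0.999, -0.045, 0.0]
contact_force: [-0.7, -0.3, -0.4]
gripper_width: 0.996
```

Emit:
move_arm(commands="1 0.3 0 -1 0 0 0;1 0.3 0 -2 0 0 0;1 0.3 0 -3 0 0 0;1 0.3 0 -3 0 0 0;1 0.3 0 -3 0 0 0;1 0.3 0 -3 0 0 0;1 0.3 0 -3 0 0 0;1 0 0 -2 0 0 0;1 0 0 0 0 0 0;1 0 0 0 0 0 0")

```text
t: 13.78
eef_pos: [0.6572, 0.1327, 0.3007]
tool_rot: [-0.001, 0.999, -0.046, 0.003]
contact_force: [0.9, -0.1, -1.1]
gripper_width: 1.004
```

```bash
python3 - <<'E'
from h import *
o=bot.get_obs(); print(o['t'],o['eef_pos'],o['tool_rot'],o['contact_force'],o['gripper_width'])
c=cam('wrist'); im=c['img']; np.savez('w5.npz',**{k:c[k] for k in ('img','K','distortion','Rw','C')})
s=cam('scene')
x=np.zeros((480,800,3),np.uint8); x[:360,:480]=cv2.resize(im,(480,360)); x[:320,480:]=cv2.resize(s['img'][150:300,270:420],(320,320)); save(x,'w5')
hsv=cv2.cvtColor(im,cv2.COLOR_RGB2HSV); a=np.radians(174.85); S=np.array([np.cos(a),np.sin(a)]); 
H=np.array([.6155,.1345])
blue=((hsv[...,0]>100)&(hsv[...,0]<128)&(hsv[...,1]>120)).astype(np.uint8)*255
for q in cv2.findContours(blue,cv2.RETR_EXTERNAL,cv2.CHAIN_APPROX_NONE)[0]:
    (u,v),r=cv2.minEnclosingCircle(q)
    if cv2.contourArea(q)>100:
        d=onz(c,[(u,v)],.127)[0,:2]-H; print(round(u,1),round(v,1),round(r,1),np.round(1000*np.array([d@S,d@[-S[1],S[0]]]),1))
E
```

```text
13.7833 [0.65717543 0.13272152 0.30073154] [-7.00197982e-04  9.98957350e-01 -4.55770020e-02  2.54147986e-03] [ 0.88679703 -0.08770487 -1.10234898] 1.0039266776946172
342.7 304.2 6.8 [35.4 17.7]
304.8 304.3 6.7 [ 35.3 -19.6]
343.0 281.4 6.9 [11.3 17.7]
304.1 281.5 6.8 [ 11.3 -19.9]
343.6 257.8 6.7 [-12.6  18. ]
304.0 258.0 6.7 [-12.5 -19.6]
343.9 233.3 7.0 [-36.4  18. ]
303.7 233.2 7.1 [-36.7 -19.5]
89.3 232.3 51.3 [ -38.2 -220.5]
463.2 97.1 12.2 [-154.4  117.6]
489.5 88.0 13.2 [-161.6  139.1]
405.0 87.0 11.4 [-162.3   67.8]
345.5 77.0 11.3 [-170.1   17.7]
483.8 59.2 13.8 [-183.6  131.8]
449.9 38.4 13.8 [-199.   102.4]
362.5 37.5 12.7 [-199.6   31.1]
```

View pics/w5.png

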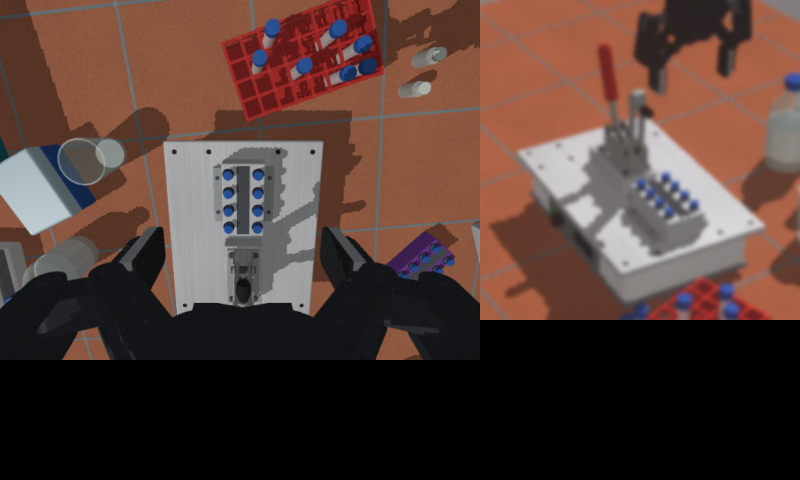

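The block lies between the rails, with its caps at (222–262,174–228) in the left half. Measured position is 0.6 mm from estimated home along the rails and 0.9 mm across. As a cross-check, I'll reference it to the platform screws seen in both views.

```bash
python3 - <<'E'
from h import *
a=np.radians(174.85); S=np.array([np.cos(a),np.sin(a)]); H=np.array([.6155,.1345])
def scr(f,guess):
    c=dict(np.load(f)); g=cv2.cvtColor(c['img'],cv2.COLOR_RGB2GRAY); P=[]
    for u,v in guess:
        s=g[v-7:v+8,u-7:u+8].astype(int); m=(s<(s.min()+35)).astype(np.uint8); M=cv2.moments(m,True); P.append((u-7+M['m10']/M['m00'],v-7+M['m01']/M['m00']))
    d=onz(c,P,.085)[:,:2]-H; r=1000*np.c_[d@S,d@[-S[1],S[0]]]; print(f,np.round(P,1).tolist(),'\n',np.round(r,1),r.mean(0))
scr('w3.npz',[(75,128),(120,128),(210,128),(255,128)])
scr('w5.npz',[(232,203),(278,203),(370,203),(417,203)])
E
```

```text
w3.npz [[75.4, 127.8], [120.0, 127.8], [209.6, 128.0], [254.8, 128.2]] 
 [[-60.8 -95.6]
 [-60.7 -48. ]
 [-60.3  47.1]
 [-60.   94.7]] [-60.44155686  -0.46890373]
w5.npz [[231.9, 202.1], [277.8, 202.0], [370.4, 202.1], [416.6, 202.2]] 
 [[-60.2 -95.4]
 [-60.1 -48. ]
 [-59.7  47.4]
 [-59.5  95.1]] [-59.86423451  -0.23170866]
```

The cross-check puts the block about 0.6 to 1.2 mm short, within tolerance but close to the limit. I'll confirm with a gentle low nudge on its outer end using shut fingers.

Emit:
move_arm(commands="0 1.1 0.1 0 0 0 0;0 1.1 0.1 0 0 0 0;0 1.1 0 0 0 0 0;0 0 0 2 0 0 0;0 0 0 3 0 0 0;0 0 0 3 0 0 0;0 0 0 3 0 0 0;0 0 0 3 0 0 0;0 0 0 3 0 0 0;0 0 0 1.8 0 0 0;0 0 0 0 0 0 0;0 0 0 0 0 0 0")

```text
t: 14.88
eef_pos: [0.6881, 0.1271, 0.1086]
tool_rot: [0.0, 0.999, -0.045, -0.001]
contact_force: [0.4, 0.8, -1.5]
gripper_width: -0.003
```

Emit:
move_arm(commands="0 0 0 0.8 0 0 0;0 -0.2 0 0 0 0 0;0 -0.2 0 0 0 0 0;0 -0.2 0 0 0 0 0;0 -0.2 0 0 0 0 0;0 0 0 0 0 0 0")

```text
t: 15.38
eef_pos: [0.6813, 0.1285, 0.1032]
tool_rot: [-0.0, 0.999, -0.045, 0.001]
contact_force: [-0.1, -0.2, 0.1]
gripper_width: -0.001
```

Emit:
move_arm(commands="0 -0.1 0 0 0 0 0;0 -0.1 0 0 0 0 0;0 -0.1 0 0 0 0 0;0 -0.1 0 0 0 0 0;0 0 0 0 0 0 0")

```text
t: 15.8
eef_pos: [0.6773, 0.1287, 0.1024]
tool_rot: [-0.0, 0.999, -0.045, 0.001]
contact_force: [-0.3, -0.1, -0.2]
gripper_width: 0.001
```

Emit:
move_arm(commands="0 -0.05 0 0 0 0 0;0 -0.05 0 0 0 0 0;0 0 0 0 0 0 0;0 0 0 0 0 0 0")

```text
t: 16.13
eef_pos: [0.6765, 0.1287, 0.1024]
tool_rot: [-0.0, 0.999, -0.045, 0.001]
contact_force: [-0.2, -0.9, 0.0]
gripper_width: 0.001
```

Emit:
move_arm(commands="0 -0.05 0 0 0 0 0;0 -0.05 0 0 0 0 0;0 0 0 0 0 0 0;0 0 0 0 0 0 0")

```text
t: 16.47
eef_pos: [0.6759, 0.1287, 0.1025]
tool_rot: [-0.0, 0.999, -0.046, 0.001]
contact_force: [1.6, 0.4, -0.6]
gripper_width: -0.003
```

Emit:
move_arm(commands="0 -0.05 0 0 0 0 0;0 -0.05 0 0 0 0 0;0 0 0 0 0 0 0;0 0 0 0 0 0 0")

```text
t: 16.8
eef_pos: [0.6757, 0.1288, 0.1029]
tool_rot: [-0.0, 0.999, -0.046, 0.002]
contact_force: [5.2, 0.1, -1.4]
gripper_width: 0.001
```

Emit:
move_arm(commands="0 -0.05 0 0 0 0 0;0 -0.03 0 0 0 0 0;0 0 0 0 0 0 0;0 0 0 0 0 0 0")

```text
t: 17.13
eef_pos: [0.6757, 0.1288, 0.1033]
tool_rot: [-0.001, 0.999, -0.046, 0.003]
contact_force: [6.9, 0.6, -0.6]
gripper_width: 0.003
```

Firm at 6.9 N with no further motion, so the block is home. Now I retract and go above the clamp. The plan is to push the handle with the shut fingertips from its -x side, with the contact about 85 mm from the pivot.

Emit:
move_arm(commands="0 0.3 0 0 0 0 0;0 0.7 0 0 0 0 0;0 0 0 -1.5 0 0 0;0 0 0 -2.5 0 0 0;0 0 0 -3 0 0 0;0 0 0 -3 0 0 0;0 0 0 -3 0 0 0;0 0 0 -3 0 0 0;0 0 0 -3 0 0 0;0 0 0 -3 0 0 0;0 0 0 -1.5 0 0 0;0 0 0 0 0 0 0")

```text
t: 18.13
eef_pos: [0.6845, 0.1289, 0.3438]
tool_rot: [-0.001, 0.999, -0.045, 0.004]
contact_force: [1.3, 0.2, -0.2]
gripper_width: 0.005
```

Emit:
move_arm(commands="0 -1 0 0 0 0 0;0 -2 0 0 0 0 0;0 -2.5 0 0 0 0 0;0 -2.5 0 0 0 0 0;0 -2.5 0 0 0 0 0;0 -2.5 0 0 0 0 0;0 -2.5 0 0 0 0 0;0 -2.5 0 0 0 0 0;0 -1.5 0 0 0 0 0;0 -0.5 0 0 0 0 0;0 0 0 0 0 0 0;0 0 0 0 0 0 0")

```text
t: 19.13
eef_pos: [0.4846, 0.1459, 0.3372]
tool_rot: [-0.0, 0.999, -0.046, 0.001]
contact_force: [-0.2, 0.8, 0.4]
gripper_width: 0.002
```

```bash
cat >> h.py <<'E'
AS=np.radians(174.85); SX=np.array([np.cos(AS),np.sin(AS),0]); SO=np.array([.5312,.1421,0])
def sh(x,z,y=0): return SO+x*SX+y*np.array([-SX[1],SX[0],0])+np.array([0,0,z])
def inS(p): d=np.array(p)-SO; return np.round(1000*np.array([d@SX,d@[-SX[1],SX[0],0],d[2]]),1)
E
python3 - <<'E'
from h import *
o=bot.get_obs(); print(o['t'],o['eef_pos'],inS(o['eef_pos']),o['contact_force'])
to(sh(.046,.235),-5.15)
c=cam('wrist'); s=cam('scene'); t=cam('top')
x=np.zeros((480,800,3),np.uint8); x[:360,:480]=cv2.resize(c['img'],(480,360)); x[:320,480:]=cv2.resize(s['img'][130:290,270:430],(320,320)); save(x,'w6')
# red handle in top view: mid-line of grip
for n,k in (('top',t),('scene',s)):
    h=cv2.cvtColor(k['img'],cv2.COLOR_RGB2HSV); print(n,'grip tip/base predicted',np.round(proj(k,[sh(.055+.04*.277,.151+.04*.961),sh(.055+.118*.277,.151+.118*.961)]),1).tolist())
    m=(((h[...,0]<6)|(h[...,0]>174))&(h[...,1]>170)).astype(np.uint8)
    for q in cv2.findContours(m,cv2.RETR_EXTERNAL,cv2.CHAIN_APPROX_NONE)[0]:
        if cv2.contourArea(q)>20: print(cv2.boundingRect(q))
E
```

```text
19.1333 [0.48458046 0.14585582 0.33723116] [ 46.8   0.4 337.2] [-0.21657879  0.81690028  0.44184167]
d cm [ 0.06 -0.04 10.22] rot deg [-0.01 -0.11 -0.09]
top grip tip/base predicted [[256.6, 295.2], [253.2, 304.3]]
(528, 335, 8, 7)
(263, 171, 68, 48)
scene grip tip/base predicted [[331.4, 196.8], [328.1, 171.1]]
(324, 282, 82, 72)
(33, 224, 8, 7)
(326, 170, 8, 26)
```

View pics/w6.png

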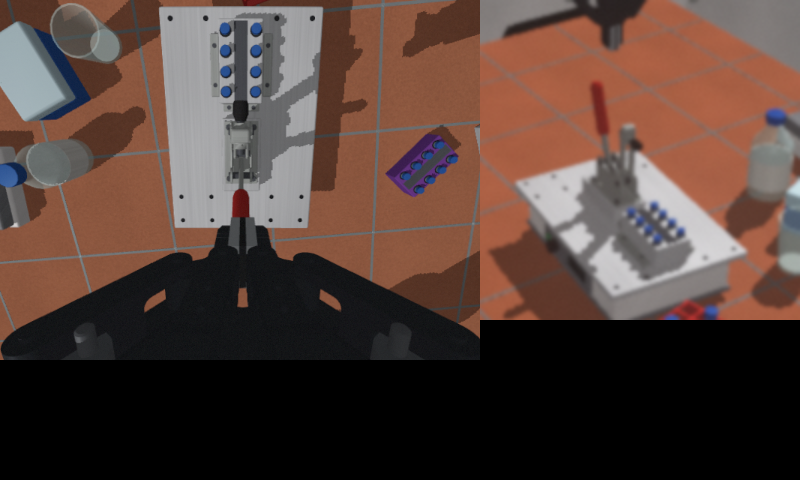

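Aligned: the red grip at (241,205) sits on the fingers' midline. The block is still home, and the clamp is open. I'll lower behind the handle.

Emit:
move_arm(commands="0 0 0 1 0 0 0;0 0 0 2 0 0 0;0 0 0 2 0 0 0;0 0 0 2 0 0 0;0 0 0 1.7 0 0 0;0 0 0 1 0 0 0;0 0 0 0.5 0 0 0;0 0 0 0 0 0 0;0 0 0 0 0 0 0")

```text
t: 20.03
eef_pos: [0.4847, 0.1463, 0.2354]
tool_rot: [-0.0, 0.999, -0.046, 0.001]
contact_force: [0.2, -0.5, 0.9]
gripper_width: 0.0
```

```bash
python3 - <<'E'
from h import *
o=bot.get_obs(); print(o['t'],inS(o['eef_pos']),o['contact_force'],o['tool_rot'])
p=[(.059,.2352),(.0823,.2274),(.1001,.2155),(.1143,.1997),(.1225,.1847),(.1267,.1726),(.128,.1668),(.1285,.1642)]
f=o['eef_pos']
for x,z in p: to(sh(x,z),-5.15,(f,-5.15)); f=sh(x,z)
E
```

```text
20.0333 [ 46.7  -0.  235.4] [ 0.15920827 -0.45257575  0.94026873] [-2.99831062e-04  9.98960870e-01 -4.55629212e-02  1.05364505e-03]
d cm [-1.23  0.    0.02] rot deg [0. 0. 0.]
d cm [-2.33 -0.    0.78] rot deg [0. 0. 0.]
d cm [-1.78  0.    1.19] rot deg [0. 0. 0.]
d cm [-1.42 -0.    1.58] rot deg [0. 0. 0.]
d cm [-0.82  0.    1.5 ] rot deg [0. 0. 0.]
d cm [-0.42  0.    1.21] rot deg [0. 0. 0.]
d cm [-0.13 -0.    0.58] rot deg [0. 0. 0.]
d cm [-0.05 -0.    0.26] rot deg [0. 0. 0.]
```

Step slowly up to contact and through the light part of the swing.

Emit:
move_arm(commands="0 -0.3 0 0 0 0 0;0 -0.3 0 0 0 0 0;0 -0.3 0 0 0 0 0;0 -0.3 0 0 0 0 0;0 -0.4 0 0.13 0 0 0;0 -0.4 0 0.13 0 0 0;0 -0.4 0 0.13 0 0 0;0 -0.4 0 0.13 0 0 0;0 -0.4 0 0.13 0 0 0;0 -0.3 0 0.13 0 0 0;0 0 0 0 0 0 0")

```text
t: 20.95
eef_pos: [0.4483, 0.1493, 0.2268]
tool_rot: [0.0, 0.999, -0.045, 0.0]
contact_force: [-0.4, 0.3, -0.1]
gripper_width: -0.002
```

Emit:
move_arm(commands="0 -0.3 0 0.2 0 0 0;0 -0.3 0 0.2 0 0 0;0 -0.3 0 0.2 0 0 0;0 -0.3 0 0.2 0 0 0;0 -0.3 0 0.2 0 0 0;0 -0.28 0 0.2 0 0 0;0 -0.28 0 0.3 0 0 0;0 -0.28 0 0.32 0 0 0;0 -0.28 0 0.32 0 0 0;0 -0.28 0 0.32 0 0 0;0 -0.3 0 0.32 0 0 0;0 0 0 0 0 0 0")

```text
t: 21.95
eef_pos: [0.4164, 0.152, 0.1985]
tool_rot: [0.0, 0.999, -0.045, -0.0]
contact_force: [-0.4, -0.6, 1.3]
gripper_width: 0.006
```

```bash
python3 - <<'E'
from h import *
o=bot.get_obs(); print(o['t'],inS(o['eef_pos']),o['contact_force'])
s=cam('scene'); x=cv2.resize(s['img'][110:290,250:430],(540,540),interpolation=cv2.INTER_CUBIC); save(x,'w7')
E
```

```text
21.95 [115.2   0.5 198.5] [-0.43501952 -0.55431115  1.34488204]
```

View pics/w7.png

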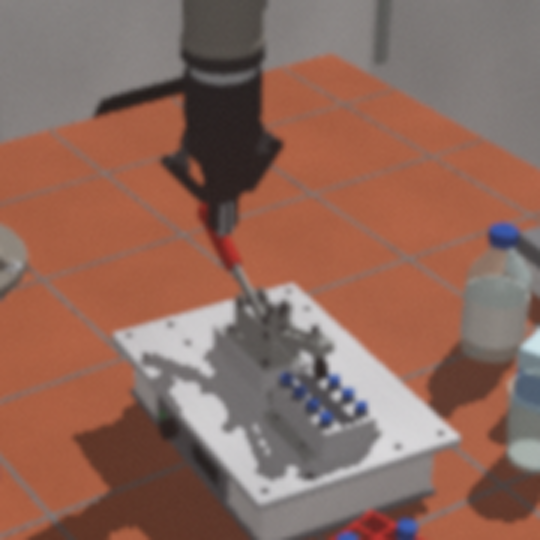

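The handle follows the fingers (red grip at (220,235)), and the spindle is coming down over the block's middle strip. I'll continue more slowly.

Emit:
move_arm(commands="0 -0.15 0 0.28 0 0 0;0 -0.15 0 0.28 0 0 0;0 -0.15 0 0.28 0 0 0;0 -0.14 0 0.27 0 0 0;0 -0.14 0 0.27 0 0 0;0 0 0 0 0 0 0")

```text
t: 22.5
eef_pos: [0.4098, 0.1528, 0.185]
tool_rot: [0.0, 0.999, -0.045, 0.0]
contact_force: [-0.2, -0.0, -0.2]
gripper_width: -0.002
```

Emit:
move_arm(commands="0 -0.08 0 0.2 0 0 0;0 -0.07 0 0.2 0 0 0;0 -0.07 0 0.2 0 0 0;0 0 0 0 0 0 0")

```text
t: 22.83
eef_pos: [0.4082, 0.1533, 0.1795]
tool_rot: [-0.0, 0.999, -0.045, 0.001]
contact_force: [-0.2, -0.2, 2.4]
gripper_width: 0.002
```

Emit:
move_arm(commands="0 -0.05 0 0.15 0 0 0;0 -0.05 0 0.15 0 0 0;0 -0.05 0 0.15 0 0 0;0 0 0 0 0 0 0")

```text
t: 23.17
eef_pos: [0.4068, 0.1534, 0.1755]
tool_rot: [-0.0, 0.999, -0.046, 0.001]
contact_force: [-2.2, -1.4, 6.5]
gripper_width: -0.002
```

Emit:
move_arm(commands="0 -0.02 0 0.12 0 0 0;0 -0.02 0 0.12 0 0 0;0 -0.02 0 0.12 0 0 0;0 0 0 0 0 0 0")

```text
t: 23.5
eef_pos: [0.4058, 0.1535, 0.1718]
tool_rot: [-0.0, 0.999, -0.045, 0.001]
contact_force: [-3.5, 0.2, 7.9]
gripper_width: 0.001
```

Emit:
move_arm(commands="0 -0.02 0 0.12 0 0 0;0 -0.02 0 0.12 0 0 0;0 0 0 0 0 0 0")

```text
t: 23.75
eef_pos: [0.4051, 0.1536, 0.1692]
tool_rot: [-0.0, 0.999, -0.045, 0.0]
contact_force: [-3.4, -0.5, 6.7]
gripper_width: -0.0
```

Emit:
move_arm(commands="0 -0.01 0 0.1 0 0 0;0 -0.01 0 0.1 0 0 0;0 0 0 0 0 0 0")

```text
t: 24.0
eef_pos: [0.4051, 0.1536, 0.1671]
tool_rot: [-0.0, 0.999, -0.045, 0.001]
contact_force: [-2.1, -0.0, 3.2]
gripper_width: -0.0
```

Emit:
move_arm(commands="0 0 0 0.1 0 0 0;0 0 0 0.1 0 0 0;0 0 0 0 0 0 0")

```text
t: 24.25
eef_pos: [0.4056, 0.1534, 0.1648]
tool_rot: [-0.0, 0.999, -0.045, 0.001]
contact_force: [-0.6, -0.2, 0.2]
gripper_width: -0.001
```

Force has dropped to about zero, so this is dead centre. On to the stop in half-millimetre steps.

Emit:
move_arm(commands="0 0 0 0.06 0 0 0;0 0 0 0.06 0 0 0;0 0 0 0 0 0 0;0 0 0 0 0 0 0")

```text
t: 24.58
eef_pos: [0.4056, 0.1533, 0.1638]
tool_rot: [-0.0, 0.999, -0.046, 0.001]
contact_force: [0.1, 0.6, 0.9]
gripper_width: -0.001
```

Emit:
move_arm(commands="0 0 0 0.05 0 0 0;0 0 0 0.05 0 0 0;0 0 0 0 0 0 0;0 0 0 0 0 0 0")

```text
t: 24.92
eef_pos: [0.4057, 0.1534, 0.1634]
tool_rot: [-0.0, 0.999, -0.046, 0.001]
contact_force: [-1.4, -1.5, 7.1]
gripper_width: 0.0
```

Emit:
move_arm(commands="0 0 0 0.04 0 0 0;0 0 0 0 0 0 0;0 0 0 0 0 0 0")

```text
t: 25.17
eef_pos: [0.4058, 0.1534, 0.1633]
tool_rot: [-0.0, 0.999, -0.046, 0.001]
contact_force: [-2.3, -1.1, 9.7]
gripper_width: 0.0
```

At its stop: 9.7 N with only 0.1 mm of movement. Withdraw straight up and check.

Emit:
move_arm(commands="0 0 0 -0.1 0 0 0;0 0 0 -0.5 0 0 0;0 0 0 -1.5 0 0 0;0 0 0 -2.5 0 0 0;0 0 0 -3 0 0 0;0 0 0 -3 0 0 0;0 0 0 -3 0 0 0;0 0 0 -2 0 0 0;0 0 0 0 0 0 0;0 0 0 0 0 0 0")

```text
t: 26.0
eef_pos: [0.4058, 0.1535, 0.3195]
tool_rot: [-0.001, 0.999, -0.046, 0.002]
contact_force: [0.1, 0.6, -0.1]
gripper_width: -0.002
```

```bash
python3 - <<'E'
from h import *
o=bot.get_obs(); print(o['t'],o['eef_pos'],o['contact_force'])
s=cam('scene'); c=cam('wrist'); x=np.zeros((480,800,3),np.uint8); x[:360,:480]=cv2.resize(c['img'],(480,360)); x[:320,480:]=cv2.resize(s['img'][160:300,270:410],(320,320),interpolation=cv2.INTER_CUBIC); save(x,'w8')
for n,k in (('scene',s),('wrist',c)):
    h=cv2.cvtColor(k['img'],cv2.COLOR_RGB2HSV); m=(((h[...,0]<6)|(h[...,0]>174))&(h[...,1]>150)).astype(np.uint8)
    for q in cv2.findContours(m,cv2.RETR_EXTERNAL,cv2.CHAIN_APPROX_NONE)[0]:
        if cv2.contourArea(q)>40: r=cv2.minAreaRect(q); print(n,np.round(r[0],1),np.round(r[1],1),cv2.boundingRect(q))
    for th in (.05,.08,.12): print(n,th,np.round(proj(k,[sh(.055+r*np.cos(th),.151+r*np.sin(th)) for r in (.04,.079,.118)]),1).tolist())
E
```

```text
26.0 [0.405793   0.15353587 0.31946754] [ 0.11712323  0.55208078 -0.10079826]
scene [364.1 314.5] [51.  85.1] (323, 281, 83, 74)
scene [ 36.5 227.5] [7. 9.] (32, 224, 10, 8)
scene [320.5 196. ] [17.7  6.4] (314, 189, 15, 16)
scene 0.05 [[326.7, 202.9], [320.8, 196.6], [315.0, 190.5]]
scene 0.08 [[326.8, 202.6], [320.8, 196.0], [315.0, 189.6]]
scene 0.12 [[326.8, 202.2], [320.8, 195.1], [315.1, 188.3]]
wrist [320.5 239. ] [86. 19.] (311, 196, 20, 87)
wrist 0.05 [[321.7, 194.1], [321.9, 237.6], [322.0, 278.8]]
wrist 0.08 [[321.7, 194.2], [321.9, 238.1], [322.0, 280.0]]
wrist 0.12 [[321.7, 194.2], [321.9, 238.6], [322.0, 281.3]]
```

View pics/w8.png

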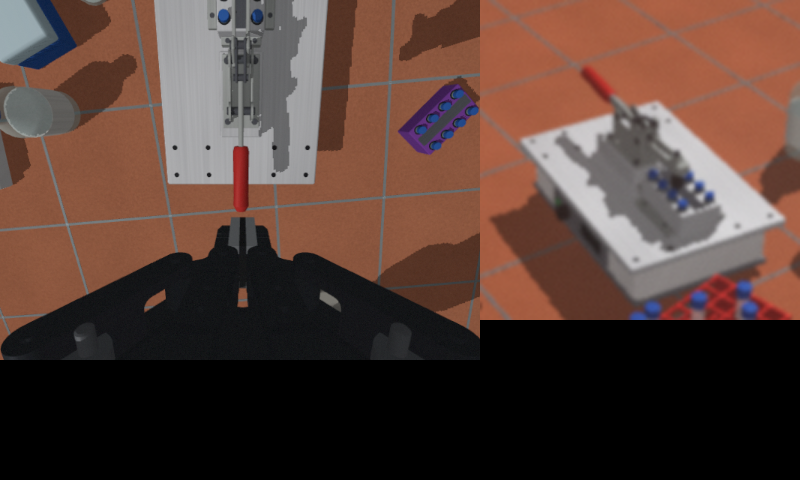

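The handle lies along +x: the grip at (241,178) matches the locked prediction and stayed put after release. The spindle is on the strip between the caps, and the hand is clear. I'm handing in.

```bash
python3 -c "
from station import bot
print(bot.hand_in()); o=bot.get_obs(); print(o['t'],o['contact_force'])"
```

```text
the job is handed in; nothing more can be done
None
the job is handed in; nothing more can be done
```

The blue-capped block is loaded on the shaker against the back stop, and the clamp is locked over it. I handed the job in at about 26 s; the hand-in gives no verdict.

**Block:** I gripped it off-centre, lowered it between the rails, slid it in to 8.4 N and let it go. The cameras then put it about 0.6 to 1.2 mm short of home, inside the 1.7 mm limit but close. So I nudged its outer end with shut fingers, and it held at 6.9 N with only about 0.2 mm of give, so I took it as home. I did not re-measure its position after the nudge.

**Handle:** I pushed it with shut fingertips about 85 mm from the pivot. The push peaked near 9 N, fell to about zero at dead centre, then rose to 9.7 N with almost no movement, which I took as the stop. No force reading anywhere passed about 10 N.

**Last checks:** After I withdrew, the hand was clear with the force reading near zero. The handle stayed down, and its outline fits the locked angle to about 2 degrees. The pictures cannot tell the stop from just short of it, so that rests on the 9.7 N reading. The spindle was seen on the strip between the caps, but its force on the block could not be measured directly.

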